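Vent the dead-weight tester: slide the safety catch aside, press the release plunger

ROBOT

A 7-joint arm with a two-finger parallel gripper is mounted at the origin on the work surface. World frame = base frame: x ahead of the robot, y to its left, z up, the work surface at z = 0. Lengths are in m, angles in rad, forces in N, time in s.
With the tool pointing down it reaches from about 0.425 to 1.025 m from the base axis. Payload 9.4 kg.
Tool frame: the origin (TCP) lies between the finger pads; the fingertips stand 14 mm ahead of it and the grasp point (between the pads) lies 5 mm behind it; z points along the fingers, y is the direction in which the jaws open and shut (so a half turn about z gives the same grasp; the last joint's range is limited). The gripper opens to 85 mm and grips with 20 to 120 N. Pads are 22 mm wide; open, the fingers measure 114 mm over their backs; the gripper's body (76 mm by 85 mm) begins 54 mm behind the grasp point. The pads swing forward as they close: fully open they stand 13 mm farther back than shut.
Start: joints at [1.04, 0.599, -0.003, 1.599, 0.002, 0.943, -0.08], TCP at [0.318, -0.652, 0.213] pointing down, gripper open.
Joint ranges: [-2.57, 2.57], [-0.35, 1.97], [-1.29, 1.29], [0.11, 2.56], [-1.05, 4.19], [0.11, 1.86], [-2.63, 2.63]. Speed limits (rad/s): [2.22, 2.22, 3.01, 3.01, 3.14, 3.14, 3.14].

INTERFACE

Orientations are given as [roll, pitch, yaw] about the fixed x, y, z axes, in that order (R = Rz(yaw) Ry(pitch) Rx(roll)).
In Python, from rig import r gives the robot as it stands.
- The arm moves only by the tool servo_tool, never from a script. Its argument "deltas" is a list of rows, each a list of 3 entries, a list of its own where there are three numbers: the turn, a rotation vector about the world's x, y, z in rad, then the shift along the world's x, y, z in m, then the finger opening in m, from 0 to 0.0854. A call has 1 to 20 rows; each row is the pose to reach, as a shift and turn from the pose commanded when the call began; what a row does not reach only later rows make up. A row lasts 1/8 s, in which the tool goes at most 62.5 mm and 10.7 degrees, less where a joint would pass 70% of its speed; a pose out of reach is approached as far as the arm can. A call with a gripper value outside its range is refused whole. The fingers move at their own pace and stop on an object; the grip force is fixed at half the most. Time passes only in rows, so rows that repeat a pose let the fingers close. It gives the time, the measured TCP pose, the force and the opening at its end, in the units of the state.
- r.read_state(): the state, without advancing time (a new reading comes with each control period).
- r.camera(name): name is "scene" or "top" or "wrist"; returns a dict with "frame" (480x640x3 uint8, blue, green, red), "z_map" (480x640 float32, m along the optical axis (not along the pixel's ray), 0 where there is no reading), "fx", "fy", "cx", "cy" (pixels), "k1" (the pictures are not rectified: a ray, as slopes to the right and down, at radius r is drawn at 1 + k1 r^2 times it, then the intrinsics apply), "world_from_camera" (4x4, takes a point from camera to world coordinates). Camera axes: x right, y down, z forward; pixel columns grow to the right and rows downward; lengths in m; the calibration is good to about 2 mm. A picture is of the moment at which its call begins.
- r.close_job(): hands the job in, once; it reports no verdict.
The state is a dict: "t": time; "joint_positions": joint angles; "joint_vel": joint speeds; "joint_efforts": joint torques, N m; "position": TCP position; "orientation": TCP orientation; "ft_force": force on the tool from outside, world axes, zero at the start; "moment": the same for the moment, N m; "gripper_width": finger opening in m.
Only numpy, scipy, OpenCV 4.12 (cv2) and the standard library are available. Lean on these libraries where they do the work, as an engineer would, in place of code of your own. Each camera call takes 0.05 s, during which the arm holds its last target. There are 200 camera calls.

TASK

Vent the pressure tester: slide the catch plate on its sloping front panel fully aside along its rails, then press the round release plunger that it was covering fully in, so that it stays in. Leave the catch open, keep clear of the stack of disc weights that overhangs the panel, and do not disturb the other things on the bench.

Things in the scene. Friction and masses are not known exactly. Their poses are not given: they have to be found in the camera images.
- catch_tab (a point): Centre of the black grip tab on the middle of the catch, an aluminium plate 100 x 100 x 5 mm. Tab: 14 mm thick along y, 44 mm along x, 30 mm tall (15 mm above and below this point). Axes: z = panel's outward normal, leaning 35 degrees from vertical towards the robot; y = level, the way the catch opens; x = up the slope. This point is 42 mm off the panel, the plate's underside 22 mm.
- catch (a joint): Position of the catch, m: 0 = shut (tab over the plunger), 0.100 = fully open at its stop; starts at 0 to 0.020. Slides only along its y, with about 3 N of friction, and stays where left. Open, the plate's near edge is 50 mm from the plunger's centre. It rides on two rails along y, 22 mm high, inner faces 84 mm apart, with 30 mm high lips outside the rails and at their ends.
- release_top (a point): Centre of the flat top of the release plunger, a black round button 44 mm in diameter, midway between the rails, under the catch when that is shut. Same axes as the catch tab (z = outward normal of the panel). The top stands 16 mm off the panel when out (the rails beside it 22 mm) and 6 mm when fully in.
- release (a joint): How far the plunger is pushed in, m: 0 = out (start), 0.010 = fully in. It moves along the panel normal against about 6 N of friction, has no spring and stays where it is left.
- tester: Green steel case 420 x 360 mm, fixed to the bench. Origin on the bench under the middle of the sloping panel, x away from the operator, y to the left. Panel: 150 mm up the slope, 360 mm wide, 35 degrees from horizontal, from 60 mm high in front to 146 mm at the flat deck behind; its middle is 103 mm high. The plunger lies 50 mm to the -y side of the middle; the catch opens towards +y.
- weights: Stack of three dark steel discs, 280 mm in diameter, 37 mm high together, fixed above the tester's deck, with a black cylinder 84 mm in diameter on top reaching 111 mm above the origin. Origin: centre of the stack's underside, 206 mm above the bench. Its rim overhangs the catch and plunger, in the way of a vertical tool; a tool along the panel normal clears it.
- supply: Bystander: light grey bench power supply, 200 x 125 x 154 mm, origin at the centre of its underside.
- water: Bystander: upright clear bottle, 66 mm in diameter, 210 mm high, origin at the centre of its underside.
- spare: Bystander: spare dark steel weight, a disc 100 mm in diameter and 28 mm high with a 44 mm knob up to 45 mm, origin at the centre of its underside.
- meter: Bystander: grey hand meter lying flat, 170 x 85 x 35 mm (knob to 43 mm), origin at the centre of its underside.

How it is judged:
By the outcome, as a careful person would: the job done as asked, in the order asked, and still so for the second after the job is handed in, with the robot touching nothing.
It also fails if it takes over 38 s, if anything falls off the work surface, if the arm or the gripper's body presses on something with over 40 N, if the wrist force passes 120 N, or if a joint passes its speed limit or range.

## Working session

There is one attempt and no reset: what is moved stays moved. The work goes in short steps, Python scripts to look and compute and a tool call to move; the robot and the scene stay as the last step left them, time stands still between calls to the robot, and variables do not carry over. Pictures are saved under pics/ and viewed, about 8 in all and at most 12, crops included, and the job is handed in when it is done.

Besides the shell and the picture viewer there is one more tool, called after "Request:" as name(argument=value, ...), one argument or row to a line, values as JSON. servo_tool: Moves the arm, as the interface text tells. Its arguments: {"type":"object","properties":{"deltas":{"type":"array"}},"required":["deltas"]}

```bash
ls; mkdir -p pics
cat > h.py <<'E'
import numpy as np, cv2
from rig import r
def cloud(c):
    h,w=c["z_map"].shape
    v,u=np.mgrid[:h,:w]
    K=np.array([[c["fx"],0,c["cx"]],[0,c["fy"],c["cy"]],[0,0,1.]])
    p=np.stack([u,v],-1).reshape(-1,1,2).astype(float)
    xd=((p[:,0]-[c["cx"],c["cy"]])/[c["fx"],c["fy"]]); x=xd.copy()
    for _ in range(20): x=xd/(1+c["k1"]*(x**2).sum(1,keepdims=True))
    z=c["z_map"].reshape(-1,1)
    P=np.hstack([x*z,z]); T=np.array(c["world_from_camera"])
    W=P@T[:3,:3].T+T[:3,3]; W[z[:,0]==0]=np.nan
    return W.reshape(h,w,3)
E
python3 - <<'E'
from h import *
import pickle
print(r.read_state())
for n in ["scene","top"]:
    c=r.camera(n); pickle.dump(c,open(n+".pkl","wb")); cv2.imwrite(f"pics/{n}0.png",c["frame"])
    print(n,np.round(c["world_from_camera"],3),c["fx"],c["k1"],(c["z_map"]>0).mean())
E
```

```text
pics
{'t': 0.0, 'joint_positions': array([ 1.04028124,  0.60013212, -0.00254273,  1.60014673,  0.00181457,
        0.94288761, -0.07977996]), 'joint_vel': array([-6.58144702e-06,  7.38528066e-04,  1.67037464e-03, -8.00834240e-04,
       -4.53622804e-04,  1.06707180e-03, -4.90055885e-04]), 'joint_efforts': array([ 5.95140009e-04, -7.76449585e+01,  1.56567726e+00, -2.58001095e+01,
        1.24555500e-02,  8.98147817e-03,  1.66575217e-05]), 'position': array([ 0.31759486, -0.65117226,  0.21260592]), 'orientation': array([-3.14002856e+00,  1.55911953e-04,  4.53901924e-01]), 'ft_force': array([-0.14067294, -0.32636926, -0.33300315]), 'moment': array([ 0.03149164, -0.01310584,  0.01741113]), 'gripper_width': 0.08568464456193704}
scene [[-0.3   -0.899  0.319  0.131]
 [-0.954  0.279 -0.109  0.121]
 [ 0.009 -0.337 -0.942  1.442]
 [ 0.     0.     0.     1.   ]] 537.5790979604828 -0.1488533036511739 0.9958365885416667
top [[ 0.002 -0.998  0.069  0.45 ]
 [-1.    -0.002 -0.005 -0.012]
 [ 0.005 -0.069 -0.998  1.977]
 [ 0.     0.     0.     1.   ]] 583.89862991322 -0.10497321530712933 0.9960970052083333
```

View pics/scene0.png

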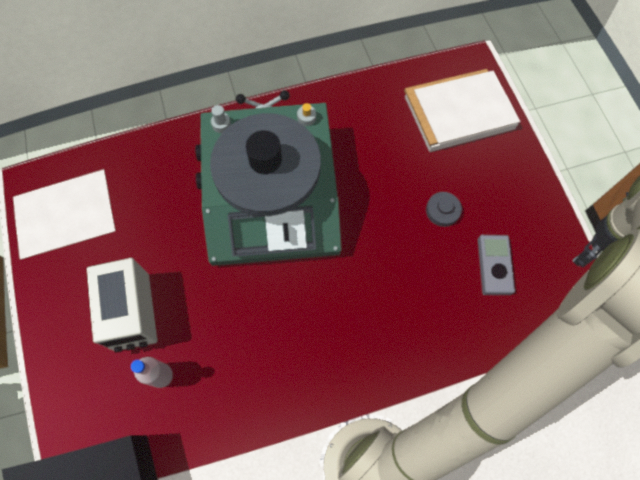

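View pics/top0.png

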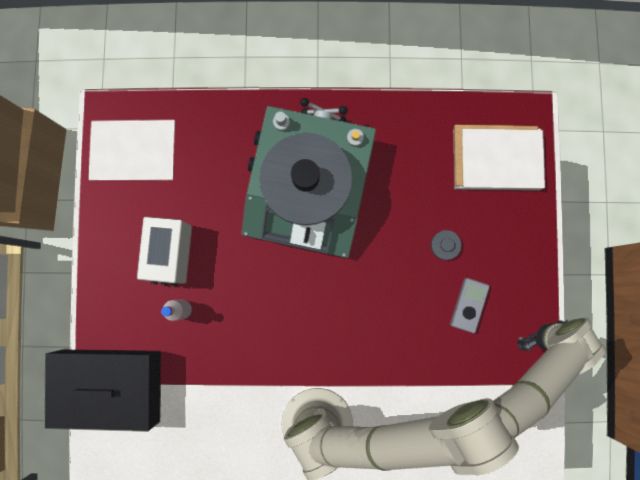

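The scene view shows the tester with the white catch at about (287,231) and its black tab at (288,233); in the top view the catch is at (308,235). The supply, bottle, meter and spare weight are well away from it. Next I measure the catch from depth.

```bash
cat > m.py <<'E'
from h import *
import pickle
for n,(x0,y0,x1,y1) in {"scene":(195,195,345,265),"top":(235,185,365,262)}.items():
    c=pickle.load(open(n+".pkl","rb")); W=cloud(c); hsv=cv2.cvtColor(c["frame"],cv2.COLOR_BGR2HSV)
    box=np.zeros(hsv.shape[:2],bool); box[y0:y1,x0:x1]=1
    white=(box&(hsv[...,2]>120)&(hsv[...,1]<60)).astype(np.uint8)
    k,lab,st,ce=cv2.connectedComponentsWithStats(white); i=1+np.argmax(st[1:,4]); pl=lab==i
    q=W[pl]; med=np.nanmedian(q,0); 
    for _ in range(3):
        m=q.mean(0); u,s,vt=np.linalg.svd(q-m,full_matrices=False); nn=vt[2]*np.sign(vt[2][2]); d=(q-m)@nn; q=q[abs(d)<.006]
    print(n,"plate",st[i],m,"n",nn,"tilt",np.degrees(np.arccos(nn[2])),"yaw",np.degrees(np.arctan2(-nn[1],-nn[0])),d.std())
    # green case mask: front edge
    H=hsv[...,0]; g=box&(H>60)&(H<95)&(hsv[...,1]>50)
    gp=W[g]; print(" green z range",np.nanpercentile(gp[:,2],[1,50,99]))
    # plane fit of panel
    p=gp[(abs((gp-m)@nn+.027)<.006)]
    if len(p)>50:
        mm=p.mean(0);vt=np.linalg.svd(p-mm,full_matrices=False)[2];g2=vt[2]*np.sign(vt[2][2]);print(" panel",len(p),mm,"n",g2,np.degrees(np.arccos(g2[2])),np.degrees(np.arctan2(-g2[1],-g2[0])), "plate-to-panel",(m-mm)@g2)
    # tab: points raised above plate
    hull=cv2.convexHull(np.argwhere(pl)[:,::-1].astype(np.int32)); hm=np.zeros(pl.shape,np.uint8); cv2.fillConvexPoly(hm,hull,1)
    dd=(W-m)@nn
    dark=(hm>0)&(hsv[...,2]<90)
    top=dark&(dd>.022)&(dd<.04)
    print(" tab dark",dark.sum(),"top",top.sum(), W[top].mean(0) if top.any() else 0, dd[dark].round(3)[:60])
    print(" rect",cv2.minAreaRect(np.argwhere(pl)[:,::-1].astype(np.float32)))
    big=cv2.resize(c["frame"][y0:y1,x0:x1],None,fx=4,fy=4,interpolation=cv2.INTER_CUBIC); cv2.imwrite(f"pics/{n}c.png",big)
    # front edge of case: green lowest boundary, z ~0.06
    e=g&(abs(W[...,2]-.065)<.012); P=W[e]; print(" front",len(P))
    if len(P)>20:
        vx,vy,a,b=cv2.fitLine(P[:,:2].astype(np.float32),cv2.DIST_HUBER,0,.01,.01).ravel(); print("  edge yaw",np.degrees(np.arctan2(-vx,vy))%180,a,b, P[:,:2].min(0),P[:,:2].max(0))
E
python3 m.py; python3 -c "
import cv2,numpy as np
a=cv2.imread('pics/scenec.png');b=cv2.imread('pics/topc.png');c=np.zeros((a.shape[0]+b.shape[0],600,3),np.uint8);c[:a.shape[0],:a.shape[1]]=a;c[a.shape[0]:,:b.shape[1]]=b;cv2.imwrite('pics/both.png',c)"
```

```text
Traceback (most recent call last):
  File "m.py", line 10, in <module>
    m=q.mean(0); u,s,vt=np.linalg.svd(q-m,full_matrices=False); nn=vt[2]*np.sign(vt[2][2]); d=(q-m)@nn; q=q[abs(d)<.006]
                        ~~~~~~~~~~~~~^^^^^^^^^^^^^^^^^^^^^^^^^
numpy.linalg.LinAlgError: SVD did not converge
[ WARN:0@0.006] global loadsave.cpp:275 findDecoder imread_('pics/scenec.png'): can't open/read file: check file path/integrity
[ WARN:0@0.006] global loadsave.cpp:275 findDecoder imread_('pics/topc.png'): can't open/read file: check file path/integrity
Traceback (most recent call last):
AttributeError: 'NoneType' object has no attribute 'shape'
```

```bash
sed -i 's/q=W\[pl\]; med.*/q=W[pl]; q=q[~np.isnan(q[:,0])]/; s/gp=W\[g\];/gp=W[g]; gp=gp[~np.isnan(gp[:,0])];/' m.py
python3 m.py; python3 -c "
import cv2,numpy as np
a=cv2.imread('pics/scenec.png');b=cv2.imread('pics/topc.png');c=np.zeros((a.shape[0]+b.shape[0],600,3),np.uint8);c[:a.shape[0],:a.shape[1]]=a;c[a.shape[0]:,:b.shape[1]]=b;cv2.imwrite('pics/both.png',c)"
```

```text
scene plate [ 265  211   42   40 1341] [0.6272831  0.03029958 0.12475753] n [-0.56620395  0.12082934  0.81536087] tilt 35.37694012782646 yaw -12.046365999637006 0.002552311575000626
 green z range [0.04957856 0.10465253 0.15001397]
 panel 3937 [0.65300139 0.07148928 0.10324809] n [-0.56157952  0.12014154  0.81865405] 35.04971481439893 -12.075546204226592 plate-to-panel 0.027103058297006547
 tab dark 79 top 65 [0.61348918 0.0322532  0.15170493] [0.062 0.063 0.065 0.003 0.003 0.006 0.015 0.017 0.019 0.015 0.01  0.031
 0.032 0.026 0.027 0.033 0.029 0.034 0.033 0.024 0.031 0.03  0.028 0.031
 0.027 0.029 0.033 0.031 0.03  0.031 0.027 0.029 0.026 0.034 0.029 0.032
 0.026 0.032 0.03  0.025 0.031 0.031 0.027 0.032 0.03  0.031 0.029 0.033
 0.031 0.03  0.031 0.026 0.03  0.03  0.027 0.032 0.028 0.027 0.029 0.031]
 rect ((285.112548828125, 230.79457092285156), (37.72719192504883, 39.93624496459961), 85.03025817871094)
 front 750
  edge yaw 167.53142 0.59653664 0.07443071 [ 0.55559169 -0.10318096] [0.65364839 0.24578501]
top plate [290 223  35  26 633] [0.61964473 0.02997959 0.12032567] n [-0.613
[... 302 characters left out ...]
67066717
 tab dark 78 top 39 [0.61520235 0.03308425 0.1539959 ] [ 0.081  0.086  0.077  0.075  0.075  0.077  0.075  0.073  0.065  0.054
  0.071  0.068  0.082  0.084  0.081  0.083  0.086  0.079  0.073  0.07
  0.068  0.072  0.003  0.002  0.009  0.001  0.004  0.014  0.022    nan
  0.013  0.02   0.025  0.019  0.008  0.03   0.024  0.028  0.028  0.025
  0.027  0.031  0.007  0.033  0.034  0.025 -0.     0.028  0.035  0.022
  0.03   0.036  0.028  0.03   0.028  0.033  0.024  0.022  0.029  0.035]
 rect ((306.7682800292969, 234.08535766601562), (32.46687316894531, 25.840980529785156), 6.34019136428833)
 front 252
  edge yaw 167.46634 0.60703474 0.07733524 [ 0.55759435 -0.10069825] [0.66165911 0.2490032 ]
```

View pics/both.png

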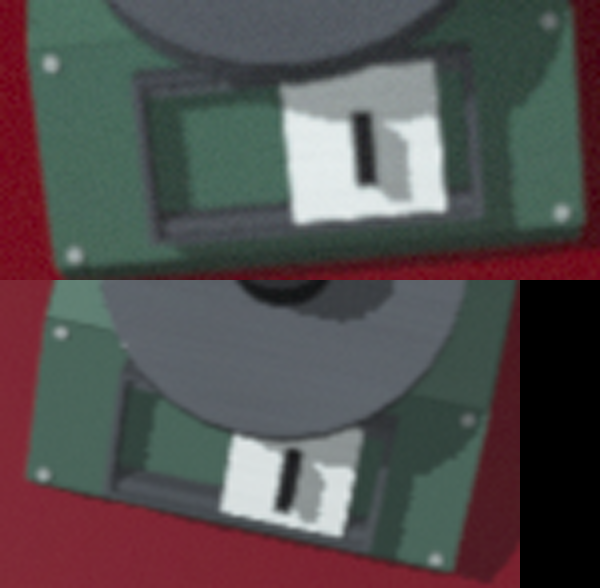

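The crops show the catch with its tab upright in the middle, empty rails to its left (+y), and the disc rim over its upper edge. Next I check the clearance to the weights and work out the pose for pushing the tab's -y side with closed fingers.

```bash
cat > g.py <<'E'
from h import *
from scipy.spatial.transform import Rotation as Ro
yaw=np.radians(-12.45)
R0=Ro.from_euler('z',yaw).as_matrix()
X=R0@[np.cos(np.radians(35)),0,np.sin(np.radians(35))]; Y=R0@[0,1,0]; N=np.cross(X,Y)
RT=np.c_[X,-Y,-N]
tab=np.array([.6228,.0308,.1405])
def go(p):
    s=r.read_state(); R=Ro.from_euler('xyz',s["orientation"])
    return (Ro.from_matrix(RT)*R.inv()).as_rotvec().round(3),(p-s["position"]).round(4)
E
python3 - <<'E'
from g import *
import pickle
for n in ["scene","top"]:
    c=pickle.load(open(n+".pkl","rb")); W=cloud(c)
    q=W[(W[...,2]>.236)&(W[...,2]<.25)&(W[...,0]>.55)&(W[...,0]<1)&(abs(W[...,1]-.05)<.25)]
    (cx,cy),rad=cv2.minEnclosingCircle(np.percentile(q,[0],axis=0)[:, :2].astype(np.float32)) if 0 else cv2.minEnclosingCircle(q[:,:2].astype(np.float32))
    print(n,"stack",cx,cy,rad,q[:,2].mean())
    C=np.array([cx,cy,0])
    # stack rim nearest in tester horiz frame relative to tab
    d=R0.T@(C-tab); print(" centre rel tab (tester frame)",d[:2])
    # clearance: rim points (bottom, z .206,.243) in tab slope frame
    for zz in (.206,.243):
        a=np.linspace(0,2*np.pi,360); rim=np.c_[cx+.14*np.cos(a),cy+.14*np.sin(a),0*a+zz]
        L=(rim-tab)@np.c_[X,Y,N]; i=L[:,0].argmin(); print(" min upslope",L[i], [round(L[abs(L[:,1]-y)<.04][:,0].min(),3) for y in(-.03,0,.1)])
print("X",X,"Y",Y,"N",N)
print("pre",go(tab-.045*Y+.12*N)); print("low",go(tab-.045*Y+.006*N))
E
```

```text
scene stack 0.7831946015357971 0.03510790690779686 0.14145049452781677 0.24304524678100348
 centre rel tab (tester frame) [0.15569411 0.03878568]
 min upslope [0.05042525 0.03899294 0.0446526 ] [np.float64(0.053), np.float64(0.05), np.float64(0.052)]
 min upslope [0.07164758 0.03899294 0.07496122] [np.float64(0.074), np.float64(0.072), np.float64(0.073)]
top stack 0.7832627892494202 0.03352818265557289 0.1408495306968689 0.24269754346945646
 centre rel tab (tester frame) [0.15610127 0.03725781]
 min upslope [0.05075877 0.03746506 0.04441906] [np.float64(0.053), np.float64(0.051), np.float64(0.053)]
 min upslope [0.0719811  0.03746506 0.07472769] [np.float64(0.074), np.float64(0.072), np.float64(0.074)]
X [ 0.79988929 -0.17659898  0.57357644] Y [0.21558755 0.97648451 0.        ] N [-0.56008851  0.12365594  0.81915204]
pre (array([ 0.072, -0.618, -0.65 ]), array([0.2282, 0.6529, 0.0261]))
low (array([ 0.072, -0.618, -0.65 ]), array([ 0.2921,  0.6388, -0.0673]))
```

Request:
servo_tool(
  deltas=[
    [[0.006,-0.05,-0.055],[0.0,0.05,0.03],0],
    [[0.012,-0.11,-0.11],[0.02,0.1,0.05],0],
    [[0.018,-0.16,-0.165],[0.04,0.15,0.06],0],
    [[0.025,-0.21,-0.22],[0.06,0.2,0.06],0],
    [[0.03,-0.26,-0.275],[0.08,0.25,0.06],0],
    [[0.037,-0.32,-0.33],[0.1,0.3,0.06],0],
    [[0.043,-0.37,-0.385],[0.12,0.35,0.06],0],
    [[0.05,-0.42,-0.44],[0.14,0.4,0.06],0],
    [[0.055,-0.47,-0.5],[0.16,0.45,0.06],0],
    [[0.06,-0.53,-0.55],[0.18,0.5,0.06],0],
    [[0.066,-0.57,-0.6],[0.2,0.55,0.05],0],
    [[0.072,-0.618,-0.65],[0.21,0.6,0.04],0],
    [[0.072,-0.618,-0.65],[0.223,0.654,0.023],0],
    [[0.072,-0.618,-0.65],[0.223,0.654,0.023],0],
    [[0.072,-0.618,-0.65],[0.223,0.654,0.023],0],
    [[0.072,-0.618,-0.65],[0.223,0.654,0.023],0],
  ],
)

```text
t: 2.1
position: [0.5223, -0.0763, 0.2773]
orientation: [3.119, -0.558, -0.198]
ft_force: [0.5, 0.1, -0.7]
gripper_width: 0.0001
```

Run:
```python
from g import *
s=r.read_state();print(s["t"],s["position"],s["ft_force"],s["gripper_width"],s["joint_positions"].round(2))
print("low",go(tab-.045*Y+.006*N-.006*X))
c=r.camera("wrist");cv2.imwrite("pics/w1.png",c["frame"])
c=r.camera("scene");cv2.imwrite("pics/s1.png",cv2.resize(c["frame"][100:300,160:420],None,fx=2.5,fy=2.5))
```

```text
2.1 [ 0.52230188 -0.07626422  0.27732938] [ 0.47029242  0.11923159 -0.71826708] 0.00012145802349656204 [-0.53  0.13  0.53  2.41  0.72  0.11 -2.5 ]
low (array([ 0.008, -0.055, -0.007]), array([ 0.0826,  0.0649, -0.1354]))
```

View pics/w1.png

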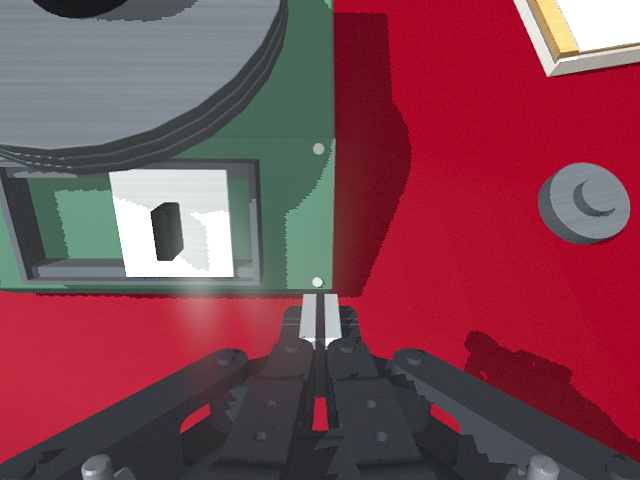

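The wrist view shows the tool in front of the catch (tab at about (167,230)) but still short of the target. J6 is on its lower limit and J7 is near its limit. The half-turned tool orientation should suit the wrist better. I'll test which way to turn about the tool axis, and use the joint and pose pairs to fit a kinematic model.

Request:
servo_tool(
  deltas=[
    [[0.095,-0.021,-0.139],[0,0,0.01],0],
    [[0.19,-0.042,-0.278],[0,0,0.02],0],
    [[0.28,-0.062,-0.41],[0,0,0.03],0],
  ],
)

```text
t: 2.58
position: [0.5218, -0.0782, 0.3074]
orientation: [-2.845, -0.48, -0.776]
ft_force: [-0.3, -0.4, 0.1]
gripper_width: 0.0004
```

```bash
cat > fit.py <<'E'
from g import *
from scipy.optimize import least_squares
import json,os,sys
D=json.load(open("d.json")) if os.path.exists("d.json") else [
 [[1.04028124,0.60013212,-0.00254273,1.60014673,0.00181457,0.94288761,-0.07977996],[.31759486,-.65117226,.21260592],[-3.14002856,1.559e-4,.453901924]],
 [[-.53,.13,.53,2.41,.72,.11,-2.5],[.52230188,-.07626422,.27732938],[3.119,-.558,-.198]]]
s=r.read_state(); D.append([list(s["joint_positions"]),list(s["position"]),list(s["orientation"])]); json.dump(D,open("d.json","w"))
print(s["t"],s["joint_positions"].round(3),s["position"].round(4),s["orientation"].round(3),s["ft_force"].round(1))
AX='zyzyzyz'
def fk(p,q,sg):
    T=Ro.from_euler('z',p[0]); x=np.zeros(3)
    off=[(0,0,p[1]),(0,p[2],0),(p[3],0,p[4]),(0,p[5],0),(p[6],0,p[7]),(0,p[8],0),(p[9],0,0)]
    x=x+[0,0,p[1]]
    R=T
    seg=[(0,0,0),(0,p[2],p[3]),(p[4],0,0),(-p[4]*p[12],p[5],p[6]),(0,0,0),(p[7],p[8],0),(0,0,p[9])]
    for i in range(7):
        R=R*Ro.from_euler(AX[i],sg[i]*q[i]); x=x+R.apply(seg[i])
    return x,R*Ro.from_euler('z',p[10])
def res(p,sg):
    o=[]
    for i,(q,x,e) in enumerate(D):
        X_,R_=fk(p,q,sg); w=.2 if i==1 else 1
        o+=list(w*(X_-x)*3)+list(w*(R_*Ro.from_euler('xyz',e).inv()).as_rotvec())
    return np.array(o+list(.003*np.array(p[[2,4,5,7,8,12]])))
def best():
    import itertools
    b=None
    for s3,s5,s7,p0,p10 in itertools.product((1,-1),(1,-1),(1,-1),(0,),(0,np.pi/2,np.pi,-np.pi/2)):
        sg=[-1,1,s3,1,s5,1,s7]
        p=np.array([p0,.35,0,.42,0,0,.4,0,0,.3,p10,0,0.])
        f=least_squares(res,p,args=(sg,),max_nfev=60)
        if b is None or f.cost<b[0].cost: b=(f,sg)
    return b
if __name__=="__main__":
    f,sg=best(); print(f.cost,sg,f.x.round(3)); print(res(f.x,sg)[:-6].reshape(-1,6).round(4))
E
python3 fit.py
```

```text
2.575 [-0.605  0.061  0.616  2.366  0.362  0.188 -2.611] [ 0.5218 -0.0782  0.3074] [-2.845 -0.48  -0.776] [-0.3 -0.4  0.1]
1.2391030130584533e-06 [-1, 1, -1, 1, -1, 1, -1] [ 0.     0.26  -0.063  0.792 -0.099 -0.     0.438 -0.009  0.006  0.493
  1.571 -0.003  0.092]
[[-0.      0.      0.      0.     -0.      0.0001]
 [ 0.0001  0.     -0.0001  0.0006  0.0009 -0.0011]
 [-0.     -0.      0.     -0.      0.      0.0001]]
```

Request:
servo_tool(
  deltas=[
    [[-0.101,0.022,0.147],[0,0,0],0],
    [[-0.2,0.044,0.295],[0,0,0],0],
    [[-0.3,0.066,0.44],[0,0,0],0],
    [[-0.4,0.089,0.59],[0,0,0],0],
    [[-0.505,0.11,0.735],[0,0,0],0],
    [[-0.606,0.133,0.88],[0,0,0],0],
    [[-0.705,0.156,1.03],[0,0,0],0],
    [[-0.806,0.178,1.18],[0,0,0],0],
    [[-0.907,0.2,1.327],[0,0,0],0],
    [[-1.008,0.222,1.474],[0,0,0],0],
  ],
)

```text
t: 3.82
position: [0.5218, -0.078, 0.3071]
orientation: [2.537, -0.098, 1.117]
ft_force: [0.5, 0.6, -0.4]
gripper_width: 0.0002
```

```bash
python3 fit.py
```

```text
3.825 [-0.561  0.062  0.48   2.396  1.037  0.231 -1.541] [ 0.5218 -0.078   0.3071] [ 2.537 -0.098  1.117] [ 0.5  0.6 -0.4]
2.736396758363128e-06 [-1, 1, -1, 1, -1, 1, -1] [ 0.000e+00  2.830e-01 -3.000e-02  6.610e-01 -1.400e-02 -2.500e-02
  4.420e-01 -4.000e-03 -2.000e-03  3.640e-01 -4.712e+00 -1.458e+00
 -1.200e-02]
[[-0.     -0.     -0.      0.      0.      0.0001]
 [-0.0007  0.0008 -0.0014  0.0006  0.0009 -0.0011]
 [ 0.     -0.      0.0002 -0.      0.      0.0001]
 [ 0.0001 -0.0001  0.0001 -0.      0.      0.0001]]
```

```bash
sed -i 's/RT=np.c_\[X,-Y,-N\]/RT=np.c_[-X,Y,-N]/' g.py; python3 -c "
from g import *
print(go(tab-.045*Y+.12*N-.006*X))"
```

```text
(array([-0.976,  0.265,  1.514]), array([ 0.0192,  0.0807, -0.0718]))
```

Request:
servo_tool(
  deltas=[
    [[-0.098,0.026,0.151],[0,0,0],0],
    [[-0.195,0.053,0.303],[0,0,0],0],
    [[-0.293,0.08,0.454],[0,0,0],0],
    [[-0.39,0.106,0.606],[0,0,0],0],
    [[-0.488,0.132,0.757],[0,0,0],0],
    [[-0.586,0.159,0.908],[0,0,0],0],
    [[-0.683,0.185,1.06],[0,0,0],0],
    [[-0.781,0.212,1.211],[0,0,0],0],
    [[-0.878,0.238,1.363],[0,0,0],0],
    [[-0.976,0.265,1.514],[0,0,0],0],
    [[-0.976,0.265,1.514],[0,0,0],0],
    [[-0.976,0.265,1.514],[0,0,0],0],
  ],
)

```text
t: 5.32
position: [0.5221, -0.0775, 0.3072]
orientation: [3.135, 0.609, 2.912]
ft_force: [0.3, -0.3, -0.0]
gripper_width: 0.0
```

```bash
python3 fit.py; python3 -c "
from g import *
print(go(tab-.045*Y+.12*N-.006*X)); print(go(tab-.045*Y+.006*N-.006*X))"
```

```text
5.325 [-0.333  0.059  0.287  2.392  0.938  0.17   0.402] [ 0.5221 -0.0775  0.3072] [3.135 0.609 2.912] [ 0.3 -0.3 -0. ]
3.134445298486762e-06 [-1, 1, -1, 1, -1, 1, -1] [ 0.000e+00  2.830e-01 -3.000e-02  6.500e-01 -3.000e-03 -2.600e-02
  4.420e-01 -1.000e-03 -1.000e-03  3.480e-01  1.571e+00 -2.330e-01
 -2.200e-02]
[[-0.0001 -0.0001 -0.     -0.      0.      0.0001]
 [-0.0011  0.0002 -0.0016  0.0006  0.0009 -0.0011]
 [ 0.0001  0.0001  0.      0.     -0.      0.0001]
 [ 0.     -0.0002  0.0001  0.     -0.      0.0001]
 [ 0.      0.0002  0.0003  0.     -0.      0.0001]]
(array([-0.006, -0.   ,  0.009]), array([ 0.019 ,  0.0803, -0.0718]))
(array([-0.006, -0.   ,  0.009]), array([ 0.0829,  0.0662, -0.1652]))
```

```bash
cat >> fit.py <<'E'
    lo=np.array([-2.57,-.35,-1.29,.11,-1.05,.11,-2.63])+.02; hi=np.array([2.57,1.97,1.29,2.56,4.19,1.86,2.63])-.02
    q=np.clip(D[-1][0],lo,hi)
    for nm,a,b,c in [("pre",-.045,.12,-.006),("low",-.045,.006,-.006),("open",.08,.006,-.006),("up",.08,.05,-.006),("plg",0,-.02,-.005),("plg",-.015,-.02,-.005)]:
        P=tab+a*Y+b*N+c*X
        def e(v):
            x,R=fk(f.x,v,sg); return np.r_[(x-P)*5,(R*Ro.from_matrix(RT).inv()).as_rotvec(),.003*(v-q)]
        g=least_squares(e,q,bounds=(lo,hi)); q=np.clip(g.x,lo+1e-6,hi-1e-6); print(nm,q.round(2),np.abs(e(q)[:6]).max().round(4))
E
sed -i 's/^s=r.read_state(); D.append/s=r.read_state(); len(sys.argv)>1 or D.append/' fit.py; python3 fit.py x|tail -6
```

```text
pre [-0.17  0.24 -0.15  2.44  1.81  0.33 -0.68] 0.0001
low [ 0.05  0.51 -0.36  2.4   2.19  0.52 -1.  ] 0.0
open [-0.2   0.54 -0.36  2.29  1.86  0.58 -0.88] 0.0
up [-0.24  0.45 -0.35  2.31  1.73  0.55 -0.77] 0.0
plg [ 0.02  0.58 -0.43  2.34  2.09  0.6  -0.95] 0.0
plg [ 0.05  0.58 -0.44  2.36  2.12  0.6  -0.96] 0.0
```

Request:
servo_tool(
  deltas=[
    [[0,0,0],[0.005,0.02,-0.018],0],
    [[0,0,0],[0.01,0.04,-0.036],0],
    [[-0.003,0,0.005],[0.014,0.06,-0.054],0],
    [[-0.006,0,0.009],[0.019,0.08,-0.072],0],
    [[-0.006,0,0.009],[0.019,0.08,-0.072],0],
    [[-0.006,0,0.009],[0.019,0.08,-0.072],0],
  ],
)

```text
t: 6.08
position: [0.5412, 0.0039, 0.2344]
orientation: [-3.139, 0.609, 2.931]
ft_force: [-0.6, -0.0, 0.6]
gripper_width: -0.0001
```

```bash
python3 -c "
from g import *
s=r.read_state();print(s['joint_positions'].round(2),s['ft_force'])
print(go(tab-.045*Y+.12*N-.006*X)); print(go(tab-.045*Y+.006*N-.006*X))
c=r.camera('wrist');cv2.imwrite('pics/w2.png',c['frame'])"
```

```text
[-0.44  0.24  0.18  2.45  1.95  0.25 -0.81] [-0.55222255 -0.02059555  0.6221251 ]
(array([ 0.002, -0.002, -0.005]), array([-0.0001, -0.0011,  0.001 ]))
(array([ 0.002, -0.002, -0.005]), array([ 0.0637, -0.0152, -0.0924]))
```

View pics/w2.png

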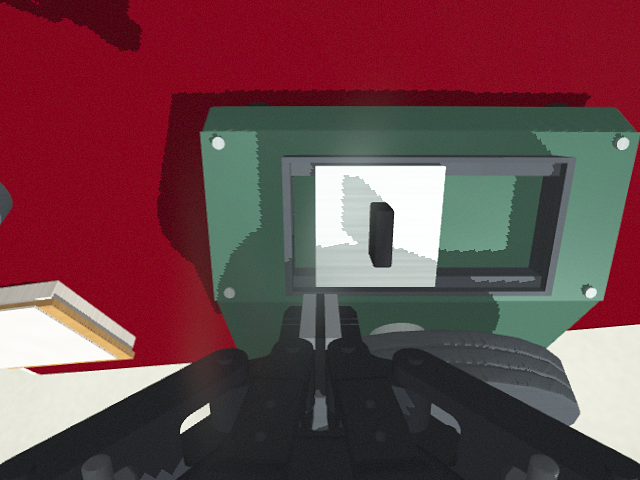

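The wrist view shows the tab at about (381,235), the fingers to its -y side at (320,310) and the weights at lower right, clear of the tool. Next I descend along the panel normal.

Request:
servo_tool(
  deltas=[
    [[0,0,0],[0.016,-0.004,-0.023],0],
    [[0,0,0],[0.032,-0.008,-0.046],0],
    [[0,0,0],[0.048,-0.0115,-0.069],0],
    [[0.002,-0.002,-0.005],[0.056,-0.0135,-0.081],0],
    [[0.002,-0.002,-0.005],[0.064,-0.015,-0.0925],0],
    [[0.002,-0.002,-0.005],[0.064,-0.015,-0.0925],0],
    [[0.002,-0.002,-0.005],[0.064,-0.015,-0.0925],0],
  ],
)

```text
t: 7.0
position: [0.6051, -0.0116, 0.1433]
orientation: [-3.141, 0.612, 2.925]
ft_force: [-0.7, -0.2, 1.0]
gripper_width: -0.0003
```

```bash
python3 -c "
from g import *
s=r.read_state();print(s['joint_positions'].round(2),s['ft_force'])
print(np.c_[X,Y,N].T@(s['position']-tab))
c=r.camera('wrist');cv2.imwrite('pics/w3.png',c['frame'])"
```

```text
[-0.13  0.49 -0.11  2.41  2.38  0.44 -1.2 ] [-0.69791718 -0.23308189  0.95644559]
[-0.00504832 -0.04519842  0.00691485]
```

View pics/w3.png

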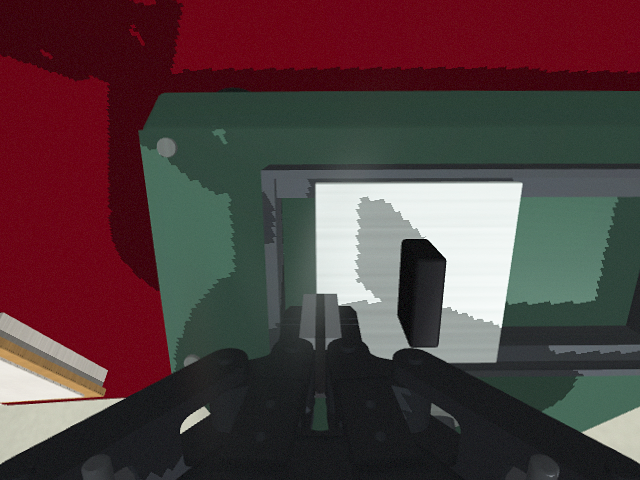

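The fingertips at (320,294) are level with the tab (400–445, 240–347) and above the plate. Next I push along +Y.

Request:
servo_tool(
  deltas=[
    [[0,0,0],[0.0017,0.0078,0],0],
    [[0,0,0],[0.0034,0.0156,0],0],
    [[0,0,0],[0.0052,0.0234,0],0],
    [[0,0,0],[0.0069,0.0312,0],0],
    [[0,0,0],[0.0086,0.039,0],0],
    [[0,0,0],[0.0103,0.0469,0],0],
    [[0,0,0],[0.0121,0.0547,0],0],
    [[0,0,0],[0.0138,0.0625,0],0],
    [[0,0,0],[0.0155,0.0703,0],0],
    [[0,0,0],[0.0172,0.0781,0],0],
    [[0,0,0],[0.019,0.0859,0],0],
    [[0,0,0],[0.0203,0.092,0],0],
  ],
)

```text
t: 8.55
position: [0.6258, 0.0809, 0.1428]
orientation: [-3.141, 0.612, 2.925]
ft_force: [0.5, -0.3, 1.6]
gripper_width: 0.0001
```

```bash
python3 -c "
from g import *
s=r.read_state();print(s['joint_positions'].round(2),s['ft_force'],s['ft_force']@Y)
print(np.c_[X,Y,N].T@(s['position']-tab))
c=r.camera('scene');cv2.imwrite('pics/s2.png',cv2.resize(c['frame'][130:290,180:380],None,fx=3,fy=3));c=r.camera('wrist');cv2.imwrite('pics/w4.png',c['frame'])"
```

```text
[-0.39  0.51 -0.01  2.33  2.12  0.41 -1.11] [ 0.49505967 -0.27584108  1.61714558] -0.16262583724825425
[-0.0051351   0.04957591  0.00637629]
```

View pics/w4.png

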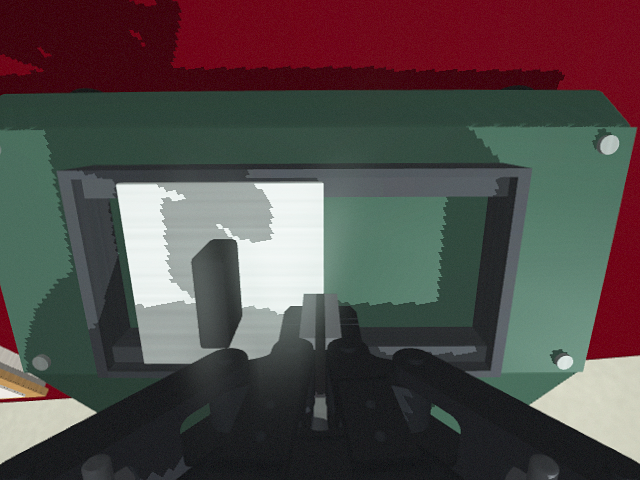

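The tool passed the tab without touching it: it is now at (215,295), on the other side of the fingers, and the force stayed near zero. I'll compare the tip and tab positions in the wrist depth map.

Run:
```python
from g import *
c=r.camera('wrist');W=cloud(c);s=r.read_state()
B=np.c_[X,Y,N]; L=(W-tab)@B*1000
print("tcp",(s["position"]-tab)@B*1000)
for v,u in [(297,310),(297,332),(310,310),(330,310),(230,280),(200,280),(280,280),(300,150),(240,225),(250,225),(260,225),(290,225),(330,225),(342,220),(290,210),(330,210),(250,380),(175,280),(340,420)]:
    print((v,u),c["z_map"][v,u].round(3),L[v,u].round(1),c["frame"][v,u])
z=(s["position"]); T=np.array(c["world_from_camera"]); print("cam",(T[:3,3]-tab)@B*1000, (T[:3,2])@B)
pc=np.linalg.inv(T)@np.r_[s["position"]-.014*N,1]; print("tip px",c["fx"]*pc[0]/pc[2]+c["cx"],c["fy"]*pc[1]/pc[2]+c["cy"],pc)
```

```text
tcp [-5.19385493 49.3922299   6.36751252]
(297, 310) 0.147 [-16.4  46.6  31.6] [131 135 121]
(297, 332) 0.147 [-16.5  55.   31.8] [113 114 105]
(310, 310) 0.137 [-16.3  46.8  42.2] [125 126 117]
(330, 310) 0.123 [-16.1  47.1  56.1] [114 112 106]
(230, 280) 0.189 [-30.4  30.7 -16.8] [246 248 243]
(200, 280) 0.184 [-45.5  31.2 -16.1] [241 242 236]
(280, 280) 0.196 [ -3.9  30.  -16.5] [245 247 241]
(300, 150) 0.2 [  7.4 -38.5 -16.6] [238 240 233]
(240, 225) 0.189 [-25.6   3.5 -15.5] [58 57 54]
(250, 225) 0.174 [-25.4   7.2   0.1] [60 63 58]
(260, 225) 0.166 [-23.8   9.3   9.5] [58 60 55]
(290, 225) 0.167 [-10.8   8.9  12. ] [61 62 59]
(330, 225) 0.17 [ 7.6  8.1 14.2] [55 53 52]
(342, 220) 0.173 [14.4  5.1 12.9] [62 63 59]
(290, 210) 0.165 [-11.7   3.   14.1] [84 84 78]
(330, 210) 0.171 [ 7.9  1.2 13.6] [78 77 72]
(250, 380) 0.219 [-12.   84.8 -42. ] [107 125  87]
(175, 280) 0.178 [-57.7  31.8 -13.8] [98 91 84]
(340, 420) 0.22 [ 38.2 108.2 -28.7] [46 45 40]
cam [-78.08944887  50.13406545 166.31774069] [ 0.28606993  0.00150677 -0.95820756]
tip px 317.79190205268236 284.47612287457747 [-0.00102301  0.02008727  0.18753254  1.        ]
```

View pics/s2.png

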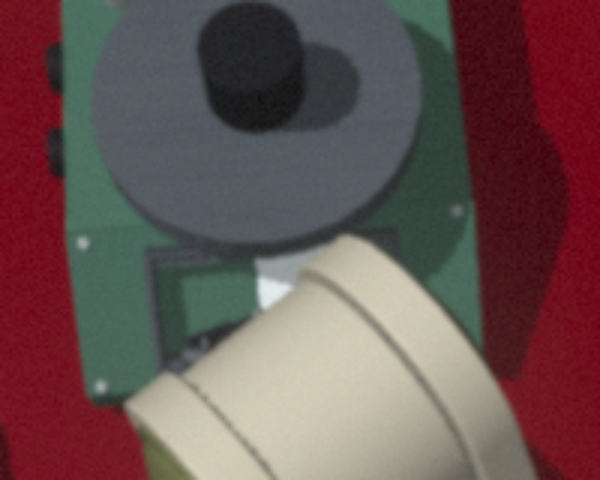

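The scene view only shows the arm covering the catch. In the wrist depth map the fingertips sit about 30 mm above the tab point, where I expected -8 mm, so they passed over the tab. I'll measure where the tip ends more exactly.

Run:
```python
from g import *
c=r.camera('wrist');W=cloud(c);s=r.read_state()
B=np.c_[X,Y,N]; L=(W-s["position"])@B*1000
for u in (312,321,331):
  for v in range(284,304,2): print((v,u),L[v,u].round(1),c["frame"][v,u].sum()//3)
T=np.array(c["world_from_camera"]); 
for d in (-14,0,10,20,30):
    pc=np.linalg.inv(T)@np.r_[s["position"]-.011*X+d/1000*N,1]; x=pc[:2]/pc[2]; x=x*(1+c["k1"]*(x@x)); print(d,c["fy"]*x[1]+c["cy"],pc[2])
print(s["gripper_width"],c["k1"])
```

```text
(284, 312) [  2.9  -3.2 -21.8] 239
(286, 312) [  4.4  -3.2 -22.5] 237
(288, 312) [  5.8  -3.3 -23.2] 234
(290, 312) [  6.6  -3.2 -22.6] 235
(292, 312) [  7.9  -3.3 -22.9] 239
(294, 312) [-11.4  -2.3  22.5] 116
(296, 312) [-11.2  -2.3  24.2] 129
(298, 312) [-11.1  -2.2  25.6] 128
(300, 312) [-11.2  -2.2  27.7] 127
(302, 312) [-11.4  -2.2  30. ] 125
(284, 321) [  3.2   1.4 -22.4] 238
(286, 321) [  5.    1.4 -24. ] 237
(288, 321) [  5.5   1.4 -22.6] 232
(290, 321) [  7.2   1.4 -23.9] 234
(292, 321) [  8.    1.4 -23.2] 238
(294, 321) [-11.4   1.2  22.7] 82
(296, 321) [-11.4   1.2  24.4] 90
(298, 321) [-10.3   1.2  24. ] 88
(300, 321) [-11.3   1.2  27.9] 86
(302, 321) [-10.9   1.2  28.9] 84
(284, 331) [ 14.8   7.4 -50.2] 116
(286, 331) [ 16.1   7.4 -50.3] 118
(288, 331) [ 17.3   7.4 -50.1] 115
(290, 331) [ 18.8   7.5 -50.4] 114
(292, 331) [ 19.6   7.4 -49.4] 113
(294, 331) [-11.4   5.1  22.6] 108
(296, 331) [-10.9   5.1  23.4] 113
(298, 331) [-11.4   5.   26.4] 111
(300, 331) [-11.6   4.9  28.6] 112
(302, 331) [-11.5   4.9  30.1] 107
-14 263.39472333371793 0.1843847781835637
0 273.92025640518665 0.17096975439090195
10 282.5082019250773 0.1613875945390007
20 292.1780139284105 0.15180543468709953
30 303.14713614570553 0.1422232748351982
-0.00023090767105109688 -0.016112082425068498
```

The tips really are about 21.5 mm behind the reported TCP, not 14 mm ahead: they cleared the tab and the depth agrees. I'll allow for this 35 mm, go back to the -y side and descend further.

Request:
servo_tool(
  deltas=[
    [[0,0,0],[-0.004,-0.0185,0],0],
    [[0,0,0],[-0.008,-0.037,0],0],
    [[0,0,0],[-0.0123,-0.0555,0],0],
    [[0,0,0],[-0.0164,-0.074,0],0],
    [[0,0,0],[-0.0205,-0.0928,0],0],
    [[0,0,0],[-0.0205,-0.0928,0],0],
    [[0,0,0],[-0.0149,-0.094,-0.0082],0],
    [[0,0,0],[-0.0093,-0.0953,-0.0164],0],
    [[0,0,0],[-0.005,-0.0962,-0.023],0],
    [[0,0,0],[-0.0009,-0.0971,-0.0287],0],
    [[0,0,0],[-0.0009,-0.0971,-0.0287],0],
    [[0,0,0],[-0.0009,-0.0971,-0.0287],0],
  ],
)

```text
t: 10.25
position: [0.6246, -0.0168, 0.114]
orientation: [-3.141, 0.612, 2.925]
ft_force: [-0.2, 0.5, 0.4]
gripper_width: 0.0002
```

```bash
cat > w.py <<'E'
from g import *
import sys
c=r.camera('wrist');W=cloud(c);s=r.read_state();B=np.c_[X,Y,N]
print(s["t"],s['joint_positions'].round(2),"F",(s['ft_force']@B).round(1),"tcp",((s["position"]-tab)@B*1000).round(1))
L=(W-tab)@B*1000
print("tip",L[296,312].round(1),L[296,331].round(1))
# tab top: dark, N ~15
m=(abs(L[...,2]-14)<4)&(c["frame"].max(2)<110)&(abs(L[...,0])<30)
m[294:,285:]&=False if len(sys.argv)<2 else True
print("tabtop",m.sum(),np.median(L[m],0).round(1))
w=(abs(L[...,2]+15)<4)&(c["frame"].min(2)>150); print("plate Y",w.sum(),np.percentile(L[w][:,1],[1,99]).round(1))
if len(sys.argv)>1: cv2.imwrite(f'pics/{sys.argv[1]}.png',c['frame'])
E
python3 w.py w5
```

```text
10.3 [-0.09  0.56 -0.14  2.38  2.44  0.48 -1.24] F [ 0.4  0.  -0. ] tcp [ -5.2 -46.  -28.5]
tip [-16.2 -48.7  -5.2] [-16.4 -41.4  -4.7]
tabtop 3955 [-13.1  -0.2  13.3]
plate Y 30329 [-45.6  51.6]
```

View pics/w5.png

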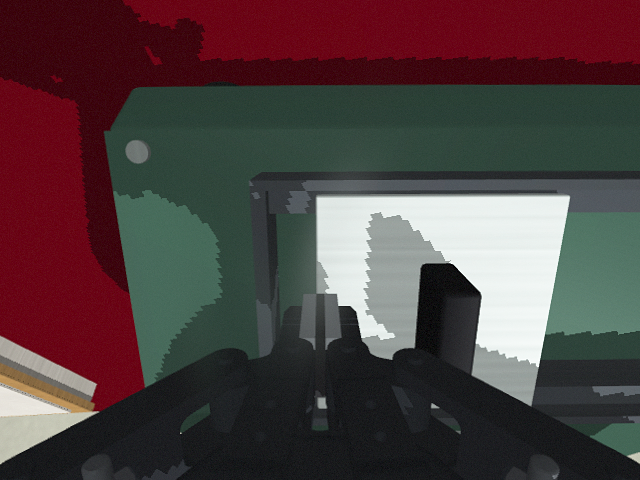

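The tips are now at -6 mm, beside the tab (420–480, 265–375), and the catch has not moved. Next I push.

Request:
servo_tool(
  deltas=[
    [[0,0,0],[0.0017,0.0078,0],0],
    [[0,0,0],[0.0034,0.0156,0],0],
    [[0,0,0],[0.0052,0.0234,0],0],
    [[0,0,0],[0.0069,0.0312,0],0],
    [[0,0,0],[0.0086,0.039,0],0],
    [[0,0,0],[0.0103,0.0469,0],0],
    [[0,0,0],[0.0121,0.0547,0],0],
    [[0,0,0],[0.0138,0.0625,0],0],
    [[0,0,0],[0.0155,0.0703,0],0],
    [[0,0,0],[0.0172,0.0781,0],0],
    [[0,0,0],[0.019,0.0859,0],0],
    [[0,0,0],[0.0203,0.092,0],0],
  ],
)

```text
t: 11.8
position: [0.645, 0.0759, 0.1139]
orientation: [-3.141, 0.612, 2.925]
ft_force: [-2.1, -2.5, 0.7]
gripper_width: 0.0
```

```bash
python3 w.py w6
```

```text
11.85 [-0.33  0.58 -0.06  2.31  2.2   0.45 -1.17] F [-1.2 -2.2  1.3] tcp [ -5.4  49.9 -28.6]
tip [-15.8  46.1  -6.3] [-16.8  53.5  -4.2]
tabtop 3410 [-15.9  67.6  13.6]
plate Y 26534 [ 22.3 119. ]
```

View pics/w6.png

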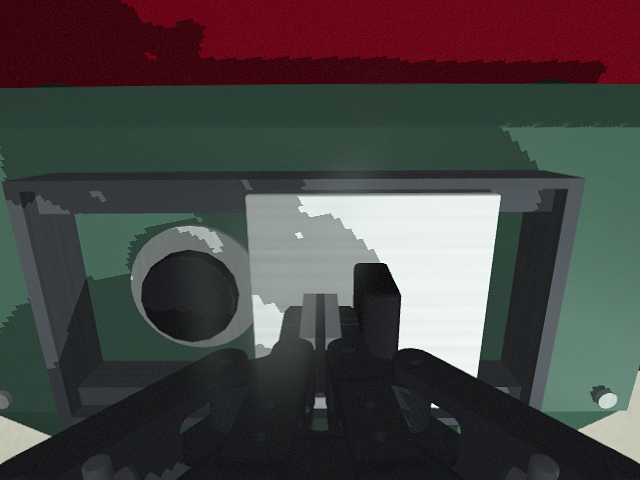

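The catch has moved about 68 mm, and the plunger shows at (190,292). I'll keep pushing to the stop.

Request:
servo_tool(
  deltas=[
    [[0,0,0],[0.0012,0.0055,0],0],
    [[0,0,0],[0.0024,0.011,0],0],
    [[0,0,0],[0.0036,0.0165,0],0],
    [[0,0,0],[0.0044,0.02,0],0],
    [[0,0,0],[0.0044,0.02,0],0],
  ],
)

```text
t: 12.48
position: [0.6491, 0.0941, 0.1139]
orientation: [-3.139, 0.612, 2.924]
ft_force: [-4.7, -5.7, 2.3]
gripper_width: 0.0
```

```bash
python3 w.py w7
```

```text
12.525 [-0.38  0.59 -0.04  2.29  2.15  0.44 -1.15] F [-1.9 -6.2  3. ] tcp [ -5.4  67.5 -28.6]
tip [-16.4  64.9  -5. ] [-16.5  72.3  -4.7]
tabtop 3411 [-15.9  86.4  13.7]
plate Y 26658 [ 40.8 137.7]
```

Request:
servo_tool(
  deltas=[
    [[0,0,0],[0.0006,0.003,0],0],
    [[0,0,0],[0.0013,0.006,0],0],
    [[0,0,0],[0.0013,0.006,0],0],
    [[0,0,0],[0.0013,0.006,0],0],
  ],
)

```text
t: 13.02
position: [0.649, 0.0943, 0.1139]
orientation: [-3.134, 0.613, 2.919]
ft_force: [-11.4, -18.0, 8.1]
gripper_width: -0.0001
```

```bash
python3 w.py w8
python3 - <<'E'
from g import *
c=r.camera('wrist');W=cloud(c);B=np.c_[X,Y,N];L=(W-tab)@B*1000
# plunger top: 16mm off panel => N=-26
m=(abs(L[...,2]+26)<2.5)&(c["frame"].max(2)<90)&(abs(L[...,0])<35)&(L[...,1]<35)
m=cv2.morphologyEx(m.astype(np.uint8),cv2.MORPH_OPEN,np.ones((3,3)))
k,lab,st,ce=cv2.connectedComponentsWithStats(m); 
for i in np.argsort(-st[:,4])[:4]: 
    if i: q=L[lab==i]; print(st[i],q.mean(0).round(1),cv2.minEnclosingCircle(q[:,:2].astype(np.float32)))
E
```

```text
13.075 [-0.4   0.59 -0.03  2.29  2.13  0.44 -1.14] F [ -1.1 -20.4  10.7] tcp [ -5.4  67.6 -28.6]
tip [-16.4  65.2  -5.2] [-16.5  72.6  -5. ]
tabtop 3400 [-16.1  86.6  13.6]
plate Y 26764 [ 41.  137.8]
[ 103  258   91   83 4409] [ -4.4 -10.1 -27.6] ((-3.9366605281829834, -10.963025093078613), 21.32002830505371)
[   7  237   41  139 1089] [ -1.4 -66.3 -26. ] ((-0.02741241455078125, -65.8919677734375), 34.956214904785156)
[122 328   7   5  26] [ 11.2 -23.7 -27.7] ((11.279998779296875, -23.494245529174805), 1.7543259859085083)
```

View pics/w8.png

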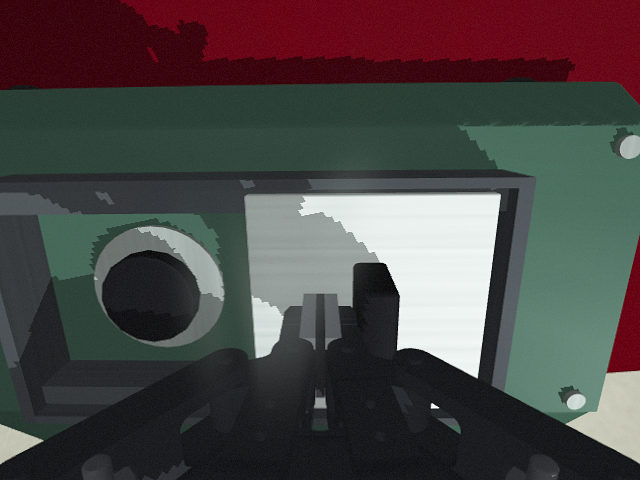

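The catch is at its stop: 20 N with no further motion, and the plate edge is 51 mm from the plunger centre (149,295). Next I back off, rise, and move over the plunger.

Request:
servo_tool(
  deltas=[
    [[0,0,0],[-0.0016,-0.0073,0],0],
    [[0,0,0],[-0.0035,-0.016,0],0],
    [[0,0,0],[-0.0035,-0.016,0],0],
    [[0,0,0],[-0.012,-0.0141,0.0123],0],
    [[0,0,0],[-0.0203,-0.0122,0.0246],0],
    [[0,0,0],[-0.0287,-0.0104,0.0369],0],
    [[0,0,0],[-0.032,-0.0254,0.0369],0],
    [[0,0,0],[-0.0363,-0.045,0.0369],0],
    [[0,0,0],[-0.0403,-0.063,0.0369],0],
    [[0,0,0],[-0.0443,-0.0808,0.0369],0],
    [[0,0,0],[-0.0443,-0.0808,0.0369],0],
    [[0,0,0],[-0.0443,-0.0808,0.0369],0],
  ],
)

```text
t: 14.62
position: [0.6067, 0.0215, 0.1516]
orientation: [3.141, 0.613, 2.925]
ft_force: [-0.1, -0.0, 0.4]
gripper_width: -0.0
```

```bash
python3 w.py w9
python3 - <<'E'
from g import *
print(go(tab-.012*Y-.005*X+.017*N))
c=r.camera('wrist');W=cloud(c);B=np.c_[X,Y,N];L=(W-tab)@B*1000
m=(abs(L[...,2]+27)<3)&(c["frame"].max(2)<100)&(abs(L[...,0])<35)&(abs(L[...,1]+10)<30)
m=cv2.morphologyEx(m.astype(np.uint8),cv2.MORPH_OPEN,np.ones((3,3)));k,lab,st,ce=cv2.connectedComponentsWithStats(m);i=1+st[1:,4].argmax();q=L[lab==i];print(st[i],q.mean(0),cv2.minEnclosingCircle(q[:,:2].astype(np.float32)))
E
```

```text
14.675 [-0.24  0.47 -0.06  2.39  2.28  0.41 -1.17] F [-0.4 -0.1 -0.7] tcp [ -4.9 -12.4  16.8]
tip [-15.8 -15.3  40.5] [-16.2  -8.   41.5]
tabtop 2783 [-6.5 86.9 13.6]
plate Y 24583 [ 39.9 137.4]
(array([ 0.   ,  0.002, -0.002]), array([-0.0001,  0.0004,  0.0001]))
[ 283  228   76   67 4078] [ -5.55656486 -11.38499854 -27.78146208] ((-4.156067371368408, -11.20847225189209), 21.837453842163086)
```

Request:
servo_tool(
  deltas=[
    [[0,0,0],[0.0084,-0.0019,-0.0123],0],
    [[0,0,0],[0.0168,-0.0037,-0.0246],0],
    [[0,0,0],[0.0252,-0.0056,-0.0369],0],
    [[0,0,0],[0.0308,-0.0068,-0.0451],0],
    [[0,0,0],[0.0336,-0.0074,-0.0491],0],
    [[0,0,0],[0.0347,-0.0077,-0.0508],0],
    [[0,0,0],[0.0358,-0.0079,-0.0524],0],
    [[0,0,0],[0.037,-0.0082,-0.0541],0],
    [[0,0,0],[0.0381,-0.0084,-0.0557],0],
    [[0,0,0],[0.0392,-0.0087,-0.0573],0],
    [[0,0,0],[0.0403,-0.0089,-0.059],0],
  ],
)

```text
t: 16.1
position: [0.6462, 0.0114, 0.0921]
orientation: [-3.141, 0.612, 2.925]
ft_force: [-17.0, 0.9, 21.9]
gripper_width: -0.0001
```

```bash
python3 w.py w10
```

```text
16.15 [-0.15  0.62 -0.14  2.34  2.4   0.51 -1.25] F [-0.7 -1.8  9.4] tcp [ -5.6 -13.9 -55. ]
tip [-16.5 -16.6 -31.8] [-16.8  -9.2 -31.2]
tabtop 6195 [-17.2 -10.3  14.5]
plate Y 25069 [39.3 98. ]
```

Request:
servo_tool(
  deltas=[
    [[0,0,0],[0.0011,-0.0002,-0.0016],0],
    [[0,0,0],[0.0022,-0.0005,-0.0033],0],
    [[0,0,0],[0.0028,-0.0006,-0.0041],0],
    [[0,0,0],[0.0028,-0.0006,-0.0041],0],
  ],
)

```text
t: 16.65
position: [0.6465, 0.0114, 0.0916]
orientation: [-3.141, 0.615, 2.927]
ft_force: [-41.2, 3.6, 60.1]
gripper_width: -0.0001
```

```bash
python3 w.py w11
```

```text
16.7 [-0.14  0.62 -0.14  2.34  2.4   0.51 -1.25] F [ 0.9 -4.9 73.3] tcp [ -5.7 -13.9 -55.7]
tip [-16.7 -16.6 -32.3] [-16.8  -9.2 -32.1]
tabtop 6840 [-17.2 -10.4  14.9]
plate Y 24772 [39.3 97.4]
```

That is a hard stop at 73 N. I'll retract and measure the plunger depth.

Request:
servo_tool(
  deltas=[
    [[0,0,0],[-0.0056,0.0012,0.0082],0],
    [[0,0,0],[-0.014,0.0031,0.0205],0],
    [[0,0,0],[-0.0252,0.0056,0.0369],0],
    [[0,0,0],[-0.0364,0.008,0.0532],0],
    [[0,0,0],[-0.0431,0.0095,0.0631],0],
    [[0,0,0],[-0.0431,0.0095,0.0631],0],
  ],
)

```text
t: 17.45
position: [0.6066, 0.0208, 0.1518]
orientation: [-3.142, 0.613, 2.925]
ft_force: [0.2, 0.3, 0.1]
gripper_width: 0.0002
```

```bash
python3 w.py w12
cat > pl.py <<'E'
from g import *
B=np.c_[X,Y,N]; o=[]
for _ in range(3):
    c=r.camera('wrist');W=cloud(c);L=(W-tab)@B*1000
    m=(c["frame"].max(2)<90)&(np.hypot(L[...,0]+6,L[...,1]+11)<12)&(L[...,2]<-15); m[292:]=False
    g=(np.hypot(L[...,0],L[...,1]+11)>26)&(abs(L[...,0])<32)&(abs(L[...,1]+11)<45)&(L[...,2]<-36); m2=g.copy(); m2[292:]=False
    o.append([m.sum(),np.median(L[m][:,2]),m2.sum(),np.median(L[m2][:,2])])
print(np.round(o,2))
E
python3 pl.py
```

```text
17.5 [-0.24  0.47 -0.06  2.39  2.28  0.41 -1.17] F [ 0.2 -0.4 -1.6] tcp [ -4.8 -13.3  16.5]
tip [-15.6 -15.9  40.5] [-15.6  -8.6  40.7]
tabtop 2798 [-6.6 86.9 13.6]
plate Y 24496 [ 39.9 137.4]
[[1225.    -37.73 6932.    -43.19]
 [1232.    -37.71 6882.    -43.19]
 [1219.    -37.76 6849.    -43.21]]
```

View pics/w12.png

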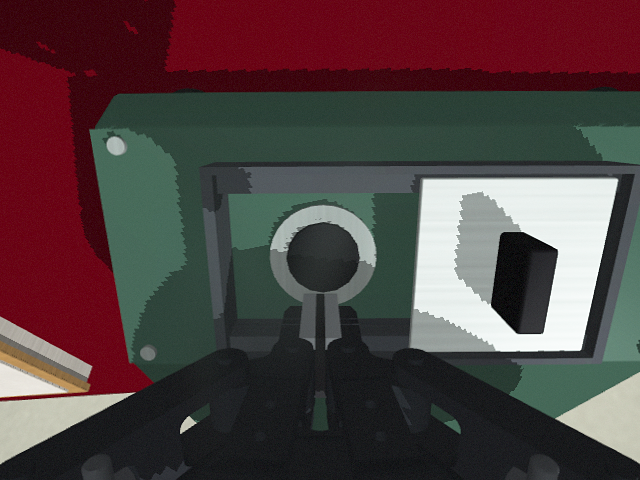

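The plunger top went from -27.7 to -37.7 mm, a full 10 mm. The catch is still open, with the tab at (525,285) and the plunger at (323,257). I'll retreat further, do a last check and hand in.

Request:
servo_tool(
  deltas=[
    [[0,0,0],[-0.0093,0.0021,0.0137],0],
    [[0,0,0],[-0.0187,0.0041,0.0273],0],
    [[0,0,0],[-0.028,0.0062,0.041],0],
    [[0,0,0],[-0.028,0.0062,0.041],0],
    [[0,0,0],[-0.028,0.0062,0.041],0],
  ],
)

```text
t: 18.27
position: [0.5789, 0.0266, 0.1915]
orientation: [-3.141, 0.612, 2.925]
ft_force: [-0.5, 0.0, -0.4]
gripper_width: 0.0002
```

```bash
python3 w.py; python3 pl.py
python3 - <<'E'
from g import *
import pickle
a=pickle.load(open("top.pkl","rb")); b=r.camera("top")
d=cv2.absdiff(a["frame"],b["frame"]).max(2)
for n,(x,y,w,h) in dict(supply=(135,213,58,75),water=(160,296,35,28),spare=(428,228,38,34),meter=(448,275,45,60),stack=(258,130,96,60)).items():
    print(n,(d[y:y+h,x:x+w]>50).mean().round(3))
r.close_job(); print("closed",r.read_state()["ft_force"])
E
```

```text
18.325 [-0.36  0.37  0.04  2.42  2.14  0.34 -1.05] F [-0.1 -0.  -0.5] tcp [ -5.3 -13.7  65.7]
tip [-16.4 -16.2  90.1] [-16.4  -8.9  90. ]
tabtop 1715 [-6.1 87.2 13.6]
plate Y 18157 [ 39.9 137.4]
[[ 850.    -37.71 6363.    -43.33]
 [ 861.    -37.71 6397.    -43.3 ]
 [ 854.    -37.73 6387.    -43.32]]
supply 0.0
water 0.0
spare 0.0
meter 0.0
stack 0.0
the job is handed in; nothing more can be done
the job is handed in; nothing more can be done
```

The tester is vented: the catch is fully open, the plunger is fully in, and I handed the job in at about 18.5 s of the 38 s allowed.

- **Catch:** I pushed the tab with closed fingers until it hit its stop, where 20 N gave no further motion. After I backed off it stayed about 87 mm from where it started, with the plate edge about 51 mm from the plunger centre (50 mm expected).
- **Plunger:** I pressed along the panel normal to a hard stop, peaking at 73 N at the wrist. Its top went down 10.0 mm and stayed there after the tool withdrew.
- **Surroundings:** before hand-in the top camera showed no change at the supply, bottle, spare weight, meter or weight stack. The force reading was about zero, with the tool clear of everything.

Three things disagreed or went wrong:
- **Tool length:** the fingertips are about 35 mm farther back than the tool description says. My first push therefore passed over the tab without touching it; I measured the offset with the wrist camera and corrected for it.
- **First approach:** it ran a wrist joint onto its lower limit, so I switched to the half-turned tool orientation.
- **Plunger depth:** it reads about 1.7 mm deeper than nominal both before and after pressing. I put that down to depth-camera bias; the 10.0 mm travel does not depend on it.

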